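# Shut the tray box and shoot its barrel bolt

### The job

Press the lid of the tray box shut, slide its barrel bolt across through the lid's staple until the handle comes up against the stop of the yellow keeper, then turn the red-knobbed handle over and down into the keeper notch until it clicks past the spring ball and lies fully down. Feel for the stop rather than ramming the bolt, and leave the jar and the pen alone.

Things in the scene. Friction and masses are not known exactly. Their poses are not given: they have to be found in the camera images.
- tray_box: Fixed grey base plate 170 (x) x 250 (y) x 12 mm with a low blue box on its rear part (top 51 mm) and a barrel bolt along its front. Origin: centre of the plate's underside, on the table; x points from the bolt side to the lid's hinge, away from the robot; y along the bolt, the way it is shot; z up. Over 40 N between bolt and fittings, or 25 N while sliding, is ramming.
- bolt_guide (a point): fixed point of the box on the bolt's axis, 50 mm before (-x) and 55 mm above the box's origin; axes as the box's. The bolt slides and turns in two steel brackets (tops 13 mm over the axis; y -107..-91 and 3..19 mm), play 1.5 mm. Rails beside it (tops 14 mm over the axis) let the handle lean 40 deg back (+x) or forward (-x) of upright while it slides.
- keeper_nominal (a point): fixed point of the box on the bolt's axis, 30 mm in -y of bolt_guide: nominal centre of the yellow keeper's notch (12.5 mm wide, open only to the front, -x). The keeper is clamped in slots, so the true notch is up to 14 mm off in +y or -y, not measured: find it by feel. At its +y side a stop plate bridging the bolt (26 mm over the axis) stops the handle.
- keeper_cheek (a point): fixed point of the box, 29 mm in front (-x) of the bolt's axis, at the nominal -y face of the notch (6 mm in -y of keeper_nominal, 6 mm above the axis; shifts with the keeper). Here a brass ball on a spring pokes 5 mm into the notch: roughly 3 to 9 N down on the knob pushes the handle past it, then it holds the handle. With the handle against the stop it is in line with the notch.
- lid (a joint): lid of the tray box: 0 is shut, positive is open (rad). Hinge along y, 87 mm behind (+x) and 54 mm above the box's origin; aluminium lid 98 (x) x 202 mm (y), top at 58 mm when shut. Stiff hinge, stays where left: some 2 to 6 N down near the front edge shuts it. Its steel staple for the bolt (40 wide, 8 mm thick) stands before its front edge at y = 41..49 mm of the box.
- lid_press (a point): point on the lid's top, 13 mm behind its front edge and 30 mm to the -y side of the box's middle: a clear place to press; moves with the lid
- bolt: the bolt: loose steel rod 14 mm in diameter, 197 mm long, captive in its brackets, with a handle: a 10 mm round shank square to the rod. Origin on the rod's axis at the handle; y along the rod to its tip. At the start the handle leans 40 deg back (+x of the box) on the rear rail; turned over the top by about 130 deg it lies level to the front (-x of the box).
- bolt_knob (a point): centre of the red ball knob, 22 mm in diameter, on the end of the handle, 50 mm from the bolt's axis. It starts about 93 mm above the table and must finish in front of the bolt at about the height of its axis, some 54 mm above the table
- bolt_tip (a point): rounded tip of the bolt, on its axis, 102 mm in +y of the handle. It starts short of the staple and ends at y = 59 to 87 mm of the box's frame, through the staple
- red_jar: bystander: red jar with blue cap, 54 mm across and 67 mm tall, loose; origin at the centre of its underside
- blue_pen: bystander: marker pen with blue cap lying on the worktop, 136 mm long and 17 mm thick, loose; origin at the centre of its underside

How it is judged:
By the outcome, as a careful person would: the job done as asked, in the order asked, and still so for the second after the job is handed in, with the robot touching nothing.
It also fails if it takes over 61 s, if anything falls off the work surface, if the arm or the gripper's body presses on something with over 40 N, if the wrist force passes 120 N, or if a joint passes its speed limit or range.

### The arm

A 6-joint arm with a two-finger parallel gripper is mounted at the origin on a cart in front of the work surface, level with it; the furniture and walls round the work are solid. World frame = base frame: x ahead of the robot, y to its left, z up, the work surface at z = 0. Lengths are in m, angles in rad, forces in N, time in s.
With the tool pointing down it reaches from about 0.425 to 0.95 m from the base axis. Payload 3.5 kg.
Tool frame: the origin (TCP) lies midway between the tips of the shut fingers; the grasp point (between the pads) lies 19 mm behind it; z points along the fingers, y is the line along which they close (so a half turn about z gives the same grasp; the last joint's range is limited). The gripper opens to 85 mm and grips with 20 to 120 N. Pads are 22 mm wide; open, the fingers measure 114 mm over their backs; the gripper's body (76 mm by 85 mm) begins 54 mm behind the grasp point. The pads swing forward as they close: fully open they stand 13 mm farther back than shut.
Start: joints at [1.048, 0.286, 1.577, -0, 1.279, -0.15], TCP at [0.246, 0.629, 0.231] pointing down, gripper open.
Joint ranges: [-2.77, 2.77], [-0.9, 2.22], [0.21, 2.48], [-1.53, 4.67], [0.24, 2.81], [-2.84, 2.84]. Speed limits (rad/s): [2.79, 2.79, 3.14, 3.14, 3.14, 3.14].

### API

Orientations are given as a unit quaternion [x, y, z, w].
In Python, from plant import ctrl gives the robot as it stands. The module is installed in compiled form; this text tells all that it offers.
- The arm moves only by the shell command python3 -m inch 'ROWS' [FORCE]. ROWS is JSON, a list of rows, each a list of 5 numbers: the closure, from 0 (fully open) to 1 (shut), then the shift along the tool's x, y, z in m, then the turn about the tool's z in degrees. A call has 1 to 5 rows; each row is the pose to reach, as a shift and turn from the pose commanded when the call began, along the tool's axes at that moment; what a row does not reach only later rows make up. A row lasts 1/12 s, in which the tool goes at most 41.7 mm and 7.16 degrees, less where a joint would pass 70% of its speed; a pose out of reach is approached as far as the arm can. A call with a gripper value outside its range is refused whole. The fingers move at their own pace and stop on an object; FORCE is the grip in N (left out, the last holds). Time passes only in rows, so rows that repeat a pose let the fingers close. It gives the time, the measured TCP pose, the force, the opening and the grip force at its end, in the units of the state.
- ctrl.get_state(): the state, without advancing time (a new reading comes with each control period).
- ctrl.read_camera(name): name is "side" or "top"; returns a dict with "pixels" (384x512x3 uint8, red, green, blue), "depth" (384x512 float32, m along the optical axis (not along the pixel's ray), 0 where there is no reading), "fx", "fy", "cx", "cy" (pixels), "xyz" and "rotation" of the camera in the world. Camera axes: x right, y down, z forward; pixel columns grow to the right and rows downward; lengths in m; the calibration is good to about 2 mm. A picture is of the moment at which its call begins.
- ctrl.sign_off(): hands the job in; it is judged then, once.
Trained networks look in a picture, given as the dict that the camera call returned (one of the last four; its "shot" number tells which), for a name from the list of things; names that differ only in an ending like _2 or _b are one class to them, and where a whole thing is asked for, a point or a joint stands for the part that bears it (a point fixed in the world has none). Each returns a list of dicts, best first, with "score" (0 to 1); they miss things now and then, are a little off and sometimes report something else, mostly with a low value. They report only what shows in the picture. A call takes as long as a camera call.
- ctrl.spot_in(query, picture): "at" ([column, row] in pixels, amid what is visible of it).
- ctrl.tip_of(query, picture): "at" ([column, row] in pixels: a listed point, or the origin of a listed thing).
The state is a dict: "time": time; "qpos": joint angles; "dq": joint speeds; "joint_efforts": joint torques, N m; "eef_pos": TCP position; "tcp_rot": TCP orientation; "contact_force": force on the tool from outside, world axes, zero at the start; "wrist_torque": the same for the moment, N m; "opening": opening from 0.0 (shut) to 1.0 (fully open); "finger_force": force on a finger pad.
Only numpy, scipy, OpenCV 4.12 (cv2) and the standard library are available. Lean on these libraries where they do the work, as an engineer would, in place of code of your own. Each camera call takes 0.05 s, during which the arm holds its last target. There are 200 camera calls.

## Working session

There is one attempt and no reset: what is moved stays moved. The work goes in short steps, Python scripts to look and compute and a shell command to move; the robot and the scene stay as the last step left them, time stands still between calls to the robot, and variables do not carry over. Pictures are saved under pics/ and viewed, at most 10 in all, crops included, and the job is handed in when it is done.

```bash
mkdir -p pics
cat > h.py <<'E'
import numpy as np, cv2
from plant import ctrl
from scipy.spatial.transform import Rotation as R
def px2w(p,at,depth=None):
    c,r=int(round(at[0])),int(round(at[1]))
    if depth is None:
        w=p["depth"][max(r-1,0):r+2,max(c-1,0):c+2]; w=w[w>0]; depth=np.median(w) if len(w) else np.nan
    v=np.array([(at[0]-p["cx"])/p["fx"],(at[1]-p["cy"])/p["fy"],1])*depth
    M=np.array(p["rotation"]); M=M if M.shape==(3,3) else R.from_quat(M).as_matrix()
    return M@v+np.array(p["xyz"])
def plane(p,at,z):
    a=np.array(p["xyz"]); b=px2w(p,at,1.0); return a+(b-a)*(z-a[2])/(b[2]-a[2])
def save(p,n): cv2.imwrite("pics/"+n,p["pixels"][:,:,::-1])
E
python3 - <<'E'
from h import *
np.set_printoptions(precision=4,suppress=True)
s=ctrl.get_state(); print(s)
for n in ("top","side"):
    p=ctrl.read_camera(n); save(p,n+"0.png"); print(n,p["xyz"],p["rotation"],p["fx"])
    for q in ("tray_box","bolt_guide","keeper_nominal","keeper_cheek","lid_press","bolt","bolt_knob","bolt_tip","red_jar","blue_pen"):
        for f in (ctrl.tip_of,):
            for d in f(q,p)[:2]: print(q,np.round(d["at"],1),round(d["score"],2),px2w(p,d["at"]))
a=cv2.imread("pics/top0.png");b=cv2.imread("pics/side0.png")
E
```

```text
{'time': 0.0, 'qpos': array([ 1.048 ,  0.2872,  1.5782, -0.    ,  1.2786, -0.15  ]), 'dq': array([ 0.    , -0.0001, -0.0006,  0.0005, -0.0015,  0.002 ]), 'joint_efforts': array([  0.0008, -40.5981, -29.2625,  -0.0001,   0.0057,   0.    ]), 'eef_pos': array([0.2455, 0.6281, 0.2299]), 'tcp_rot': array([ 0.1853,  0.9827, -0.0011, -0.0004]), 'contact_force': array([ 0.6852,  1.4392, -0.7772]), 'wrist_torque': array([-0.0157, -0.0309, -0.0243]), 'finger_force': 0.0, 'opening': 0.9970327251843136}
top [0.271  0.0901 1.245 ] [-0.7031  0.7045 -0.0631  0.0734] 430.4703652680517
tray_box [167.3 205.7] 0.62 [0.4747 0.3669 0.0494]
bolt_guide [166.4 215.1] 0.87 [0.4502 0.3719 0.0342]
keeper_nominal [177.3 219.1] 0.91 [0.4351 0.3351 0.0595]
keeper_cheek [176.1 229.8] 0.66 [0.4061 0.3388 0.0523]
lid_press [167.5 206.6] 0.74 [0.4746 0.3695 0.0351]
lid_press [168.5 184.4] 0.7 [0.523  0.352  0.1096]
bolt [189.6 216.5] 0.7 [0.4418 0.3004 0.0628]
bolt [359.8 226.7] 0.58 [ 0.418  -0.18    0.0155]
bolt_knob [165.3 219.7] 0.61 [0.4333 0.3681 0.0613]
bolt_knob [185.4 203.3] 0.57 [0.4719 0.3055 0.104 ]
bolt_
[... 158 characters left out ...]
1.6 227.1] 0.68 [ 0.4167 -0.1848  0.0167]
side [ 0.0699 -1.0975  0.7229] [ 0.8432 -0.1386  0.0926 -0.5111] 477.55406571293224
tray_box [214.5 172.4] 0.88 [0.4363 0.2673 0.0484]
bolt_guide [206.1 155.5] 0.91 [0.4283 0.3417 0.0786]
keeper_nominal [210.1 160. ] 0.76 [0.441  0.3388 0.0616]
keeper_cheek [198.7 160.3] 0.92 [0.4023 0.3419 0.0643]
lid_press [231.3 140.8] 0.77 [ 0.6773  0.8573 -0.0944]
bolt [252.9 266.7] 0.59 [ 0.4046 -0.1978  0.0064]
bolt [213.7 165.4] 0.54 [0.4376 0.2807 0.0675]
bolt_knob [225.5 152.7] 0.54 [0.536  0.4754 0.0205]
red_jar [256.3 221.3] 0.8 [ 0.4803 -0.0135  0.0165]
red_jar [215.8 173. ] 0.5 [0.4401 0.2654 0.0465]
blue_pen [255.5 267.1] 0.65 [ 0.4055 -0.2137  0.0163]
```

Run:
```python
import cv2,numpy as np
a=cv2.imread("pics/top0.png");b=cv2.imread("pics/side0.png")
a=a[140:260,90:250];b=b[70:220,150:310]
a=cv2.resize(a,None,fx=5,fy=5,interpolation=3);b=cv2.resize(b,None,fx=4,fy=4,interpolation=3)
cv2.imwrite("pics/t0c.png",a);cv2.imwrite("pics/s0c.png",b)
```

```text
(no output)
```

View pics/t0c.png

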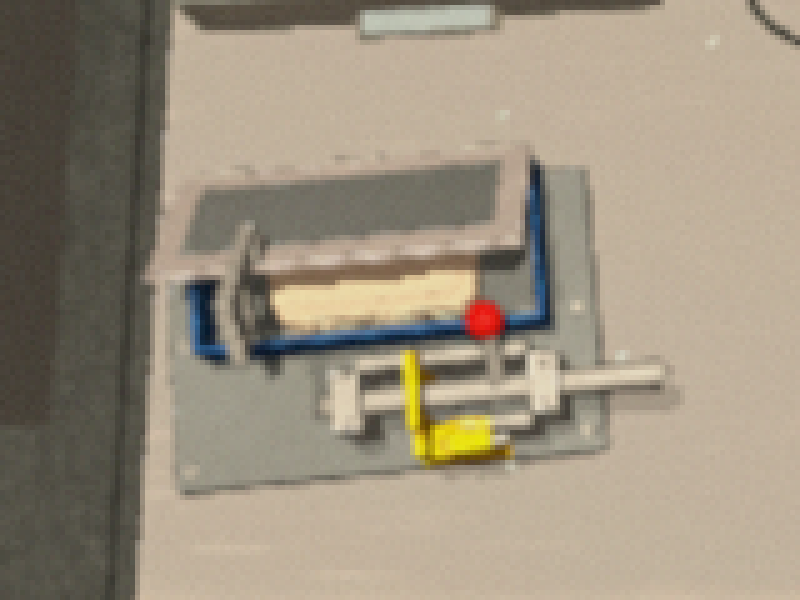

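View pics/s0c.png

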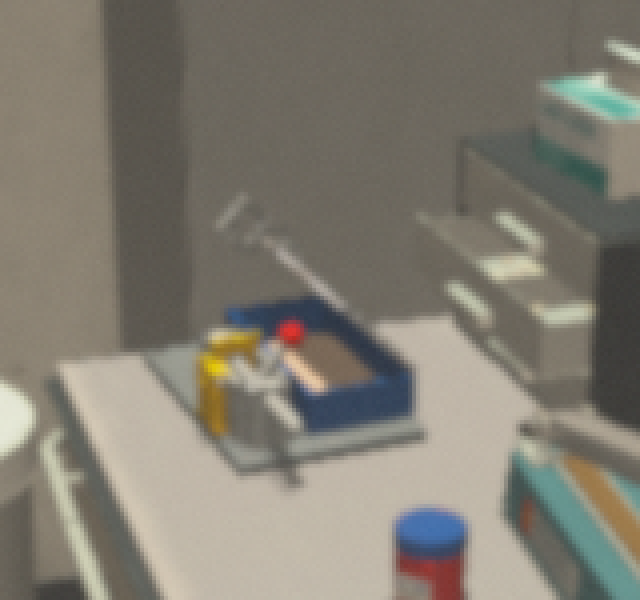

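The top crop shows the lid open about 40°, the red knob at px (187,204), the yellow stop bar at px (172,217) and the bolt running left (+y). The side crop confirms the lid is up with the knob leaning back. Next I'll work out the box frame.

```bash
cat >> h.py <<'E'
def blob(p,kind,box=(140,260,90,250)):
    r0,r1,c0,c1=box; h=cv2.cvtColor(p["pixels"][r0:r1,c0:c1],cv2.COLOR_RGB2HSV).astype(int)
    H,S,V=h[...,0],h[...,1],h[...,2]
    m={"red":((H<8)|(H>172))&(S>170)&(V>100),"yellow":(H>20)&(H<35)&(S>150)&(V>90)}[kind]
    y,x=np.nonzero(m); return np.c_[x+c0,y+r0]
E
python3 - <<'E'
from h import *
np.set_printoptions(precision=4,suppress=True)
p=ctrl.read_camera("top")
# plate fit: points of depth near z=.012 and greyish
rr,cc=np.mgrid[140:260,90:250]; z=p["depth"][140:260,90:250]
M=np.array(p["rotation"]); M=M if M.shape==(3,3) else R.from_quat(M).as_matrix()
P=np.stack([(cc-p["cx"])/p["fx"]*z,(rr-p["cy"])/p["fy"]*z,z],-1)@M.T+np.array(p["xyz"])
print("table z",np.median(P[80:,110:,2][z[80:,110:]>0]))
m=((P[...,2]>0.007)&(z>0)&(P[...,0]<.62)&(P[...,1]>.2)).astype(np.uint8)
m=cv2.morphologyEx(m,cv2.MORPH_OPEN,np.ones((3,3),np.uint8))
cs=[(125,238),(211,229),(208,173.6)]
C=[plane(p,c,.012) for c in cs]; print(C)
e=C[0]-C[1]; print("len y",np.linalg.norm(e[:2]),"yaw",np.degrees(np.arctan2(-e[0],e[1])),"len x",np.linalg.norm((C[2]-C[1])[:2]))
yaw=np.arctan2(-e[0],e[1]); X=np.array([np.cos(yaw),np.sin(yaw)]);Y=np.array([-np.sin(yaw),np.cos(yaw)])
fm=(C[0]+C[1])[:2]/2; O=fm+X*.085; print("O",O, "C2 in box",[(C[2][:2]-O)@X,(C[2][:2]-O)@Y])
def b(x,y): return O+X*x+Y*y
print("guide",b(-.05,0),"keeper",b(-.05,-.03),"press",b(-.011+.013,-.03))
k=blob(p,"red"); print(len(k),k.mean(0),plane(p,k.mean(0),.093)); kw=plane(p,k.mean(0),.093)[:2]-O; print("knob in box",kw@X,kw@Y)
for at in [(153.3,220.7),(223,214.7),(172,217),(155.5,221)]:
    for zz in (.055,): w=plane(p,at,zz)[:2]-O; print(at,w@X,w@Y)
q=blob(p,"yellow"); print(q.min(0),q.max(0))
w=np.array([plane(p,a,.075)[:2]-O for a in q]); print("yellow box x",(w@X).min(),(w@X).max(),"y",(w@Y).min(),(w@Y).max())
# lid press estimate: lid edge points in box frame at y~-.03
B=np.stack([(P[...,:2]-O)@X,(P[...,:2]-O)@Y,P[...,2]],-1)
s=(abs(B[...,1]+.03)<.006)&(B[...,2]>.062)&(z>0)&(B[...,0]>-.03)
print("lid x,z", B[s][np.argsort(B[s][:,0])][::3][:,[0,2]].round(3).tolist())
E
```

```text
table z 0.0005264822768709099
[array([0.3873, 0.4938, 0.012 ]), array([0.4127, 0.2465, 0.012 ]), array([0.5769, 0.2589, 0.012 ])]
len y 0.24854116388246886 yaw 5.875001035288146 len x 0.1646347143582966
O [0.4846 0.3788] C2 in box [np.float64(0.07957194190723521), np.float64(-0.12881647115232403)]
guide [0.4348 0.3737] keeper [0.4379 0.3439] press [0.4896 0.3492]
45 [186.2    203.6444] [0.4728 0.3054 0.093 ]
knob in box -0.019167361483140917 -0.07189715503700381
(153.3, 220.7) -0.05038927912456369 0.029569325931355604
(223, 214.7) -0.05399683169058028 -0.16588145764466034
(172, 217) -0.0454703803626276 -0.02323515480588685
(155.5, 221) -0.05187981273338639 0.023479970779147177
[170 210] [191 232]
yellow box x -0.09276723899260612 -0.02902013408142568 y -0.07680591384308341 -0.02216750145352296
lid x,z [[-0.03, 0.08], [0.013, 0.13], [0.015, 0.121], [0.017, 0.123], [0.02, 0.124], [0.023, 0.12], [0.026, 0.12], [0.028, 0.115], [0.03, 0.116], [0.033, 0.113], [0.034, 0.111], [0.037, 0.109], [0.04, 0.105], [0.041, 0.105], [0.044, 0.101], [0.048, 0.097], [0.05, 0.098], [0.051, 0.095], [0.054, 0.092], [0.058, 0.089], [0.059, 0.089], [0.063, 0.083], [0.066, 0.081], [0.069, 0.079], [0.071, 0.075], [0.074, 0.072], [0.078, 0.071], [0.079, 0.065], [0.082, 0.064], [0.151, 0.089], [0.153, 0.094], [0.154, 0.09], [0.157, 0.097], [0.159, 0.095], [0.162, 0.093], [0.163, 0.09], [0.164, 0.093], [0.165, 0.102], [0.165, 0.093]]
```

```bash
python3 -m inch '[[1,-0.037,-0.016,0,-6],[1,-0.074,-0.032,0,-12],[1,-0.111,-0.048,0,-18],[1,-0.148,-0.064,0,-24],[1,-0.185,-0.08,0,-27.3]]' 40
cat >> h.py <<'E'
yaw=np.radians(5.875); O=np.array([.4846,.3788]); X=np.array([np.cos(yaw),np.sin(yaw)]); Y=np.array([-np.sin(yaw),np.cos(yaw)])
def st(tgt=None):
    s=ctrl.get_state(); d=s["eef_pos"][:2]-O; f=s["contact_force"]
    print("t %.2f box x %.4f y %.4f z %.4f F %.1f %.1f %.1f op %.3f ff %.1f"%(s["time"],d@X,d@Y,s["eef_pos"][2],f[:2]@X,f[:2]@Y,f[2],s["opening"],s["finger_force"]))
    M=R.from_quat(s["tcp_rot"]).as_matrix(); print(" tool y yaw err deg",np.degrees(np.arctan2(M[0,1],M[1,1]))+np.degrees(yaw), "M z",M[:,2].round(3))
    if tgt is not None:
        w=np.r_[O+X*tgt[0]+Y*tgt[1],tgt[2]]-s["eef_pos"]; print(" tool shift",(M.T@w).round(4))
E
python3 -c "
from h import *
st((.035,-.03,.17))"
```

```text
time: 1.57
eef_pos: [0.3899, 0.4854, 0.2315]
tcp_rot: [-0.054, 0.999, 0.0, 0.0]
contact_force: [0.7, 0.6, -0.4]
opening: 0.299
finger_force: 0.0
t 1.57 box x -0.0833 y 0.1158 z 0.2315 F 0.8 0.6 -0.4 op 0.299 ff 0.0
 tool y yaw err deg -0.3565953077624693 M z [ 0.  0. -1.]
 tool shift [-0.1174 -0.1465  0.0615]
```

```bash
python3 -m inch '[[1,-0.025,-0.03,0.01,0],[1,-0.05,-0.06,0.02,0],[1,-0.075,-0.09,0.03,0],[1,-0.1,-0.12,0.045,0],[1,-0.118,-0.146,0.06,0]]' 
python3 -m inch '[[1,0,0,0.01,0],[1,0,0,0.02,0],[1,0.0,0,0.03,0],[1,0,0,0.04,0]]'
python3 - <<'E'
from h import *
st((.033,-.03,.13)); p=ctrl.read_camera("top"); s=ctrl.read_camera("side")
a=cv2.resize(p["pixels"][140:250,100:240,::-1],None,fx=4,fy=4); b=cv2.resize(s["pixels"][90:200,170:300,::-1],None,fx=4,fy=4)
cv2.imwrite("pics/c1.png",cv2.resize(np.hstack([a,b]),None,fx=.7,fy=.7))
E
```

```text
time: 1.98
eef_pos: [0.5238, 0.3519, 0.1716]
tcp_rot: [-0.051, 0.999, 0.0, 0.001]
contact_force: [0.6, 0.2, -0.2]
opening: 0.002
finger_force: 0.0
time: 2.32
eef_pos: [0.5208, 0.3547, 0.1308]
tcp_rot: [-0.052, 0.999, 0.0, 0.0]
contact_force: [0.1, -0.9, -0.1]
opening: -0.0
finger_force: 0.0
t 2.32 box x 0.0335 y -0.0276 z 0.1308 F 0.0 -0.9 -0.1 op -0.000 ff 0.0
 tool y yaw err deg -0.14072543813304872 M z [ 0.  0. -1.]
 tool shift [ 0.0005 -0.0024  0.0008]
```

View pics/c1.png

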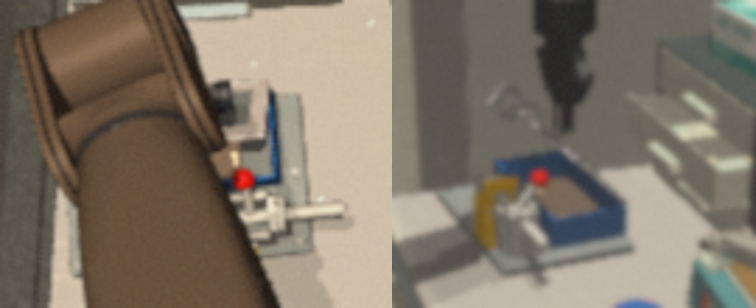

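The gripper is closed just above the lid (side half, tip at about crop (567,130)), and the knob is clear of it. I'll press now.

```bash
python3 -m inch '[[1,0.004,-0.002,0.01,0],[1,0.009,-0.002,0.02,0],[1,0.013,-0.002,0.03,0],[1,0.016,-0.002,0.038,0],[1,0.019,-0.002,0.046,0]]' 
python3 -m inch '[[1,0.001,0,0.006,0],[1,0.002,0,0.012,0],[1,0.003,0,0.018,0],[1,0.004,0,0.021,0]]' 
python3 -m inch '[[1,0,0,0.002,0],[1,0,0,0.004,0],[1,0,0,0.004,0]]' 
python3 -c "
from h import *
st((.01,-.03,.057))"
```

```text
time: 2.83
eef_pos: [0.5019, 0.3499, 0.0845]
tcp_rot: [-0.052, 0.999, 0.0, -0.0]
contact_force: [-1.2, 0.7, 2.2]
opening: -0.005
finger_force: 0.9
time: 3.17
eef_pos: [0.4988, 0.3492, 0.0633]
tcp_rot: [-0.052, 0.999, -0.0, 0.0]
contact_force: [0.7, 0.4, 0.4]
opening: -0.0
finger_force: 0.7
time: 3.42
eef_pos: [0.4988, 0.3492, 0.0599]
tcp_rot: [-0.052, 0.999, -0.0, -0.0]
contact_force: [-1.1, 0.3, 0.2]
opening: 0.001
finger_force: 0.0
t 3.42 box x 0.0111 y -0.0309 z 0.0599 F -1.1 0.4 0.2 op 0.001 ff 0.0
 tool y yaw err deg -0.05658654106404004 M z [-0. -0. -1.]
 tool shift [0.0011 0.0009 0.0029]
```

```bash
python3 -m inch '[[1,0,0,0.001,0],[1,0,0,0.002,0],[1,0,0,0.002,0]]' 
python3 -m inch '[[1,0,0,0.001,0],[1,0,0,0.0015,0],[1,0,0,0.0015,0]]' 
python3 -c "
from h import *
st((.01,-.03,.057))"
```

```text
time: 3.67
eef_pos: [0.4989, 0.3493, 0.0584]
tcp_rot: [-0.052, 0.999, -0.0, 0.0]
contact_force: [-0.1, -0.0, -0.4]
opening: -0.0
finger_force: 0.1
time: 3.92
eef_pos: [0.499, 0.3494, 0.0579]
tcp_rot: [-0.052, 0.999, -0.0, 0.0]
contact_force: [-2.5, -1.2, 5.3]
opening: 0.002
finger_force: 2.6
t 3.92 box x 0.0113 y -0.0307 z 0.0579 F -2.6 -0.9 5.3 op 0.002 ff 2.6
 tool y yaw err deg -0.07616483872792124 M z [ 0. -0. -1.]
 tool shift [0.0013 0.0007 0.0009]
```

```bash
python3 -m inch '[[1,0,0,0.0008,0],[1,0,0,0.0008,0]]' 
python3 -m inch '[[0.7,0,0,-0.03,0],[0.6,0,0,-0.06,0],[0.5,0,0,-0.09,0],[0.5,0.015,-0.02,-0.09,0],[0.5,0.03,-0.042,-0.09,0]]'
python3 - <<'E'
from h import *
st((-.0185,-.072,.12)); s=ctrl.read_camera("side");p=ctrl.read_camera("top")
a=cv2.resize(p["pixels"][140:250,100:240,::-1],None,fx=4,fy=4); b=cv2.resize(s["pixels"][90:200,170:300,::-1],None,fx=4,fy=4)
cv2.imwrite("pics/c2.png",cv2.resize(np.hstack([a,b]),None,fx=.7,fy=.7))
k=blob(s,"red",(90,180,170,300)); print(len(k), k.mean(0))
if len(k):
    w=px2w(s,k.mean(0)); print(w, w[:2]-O, ((w[:2]-O)@X,(w[:2]-O)@Y))
k=blob(p,"red"); print(len(k)); 
if len(k): w=plane(p,k.mean(0),.093)[:2]-O; print(k.mean(0),w@X,w@Y)
E
```

```text
time: 4.08
eef_pos: [0.499, 0.3494, 0.0578]
tcp_rot: [-0.052, 0.999, -0.0, -0.0]
contact_force: [-3.4, -2.1, 8.7]
opening: -0.0
finger_force: 4.3
time: 4.5
eef_pos: [0.4752, 0.3055, 0.1494]
tcp_rot: [-0.053, 0.999, 0.001, 0.003]
contact_force: [-0.7, -0.0, -0.9]
opening: 0.503
finger_force: 0.0
t 4.50 box x -0.0168 y -0.0719 z 0.1494 F -0.7 0.1 -0.9 op 0.503 ff 0.0
 tool y yaw err deg -0.15276034036686692 M z [ 0.007  0.003 -1.   ]
 tool shift [ 0.0019 -0.0001  0.0293]
1 [222. 154.]
[0.47120978 0.29755003 0.09677794] [-0.01339022 -0.08124997] (np.float64(-0.021636518650436407), np.float64(-0.07945260982034298))
0
```

View pics/c2.png

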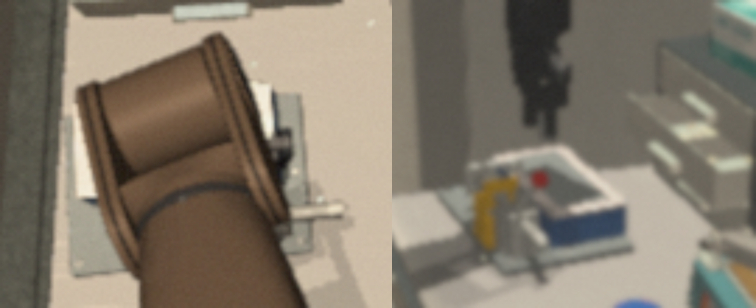

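The lid is shut (side half), and the knob at about px (223,154) is unmoved and directly below the open gripper.

```bash
python3 -m inch '[[0.5,0.001,0,0.02,0],[0.5,0.0015,0,0.04,0],[0.5,0.0015,0,0.055,0],[0.5,0.0015,0,0.066,0],[0.5,0.0015,0,0.066,0]]' 20
python3 -m inch '[[0.7,0,0,0,0],[0.8,0,0,0,0],[0.85,0,0,0,0],[0.85,0,0,0,0]]' 20
python3 -c "
from h import *
st((-.0185,-.072,.083))"
```

```text
time: 5.02
eef_pos: [0.4701, 0.3038, 0.0769]
tcp_rot: [-0.052, 0.999, -0.001, -0.003]
contact_force: [-0.5, -0.1, -0.2]
opening: 0.503
finger_force: 0.0
time: 5.35
eef_pos: [0.4724, 0.3047, 0.0811]
tcp_rot: [-0.052, 0.999, 0.0, 0.001]
contact_force: [0.1, 0.1, 0.1]
opening: 0.235
finger_force: 19.6
t 5.35 box x -0.0197 y -0.0724 z 0.0811 F 0.1 0.1 0.1 op 0.235 ff 19.6
 tool y yaw err deg -0.06128630796889745 M z [ 0.002  0.001 -1.   ]
 tool shift [-0.0012  0.0004 -0.0019]
```

```bash
python3 -m inch '[[0.85,0.003,0,-0.0025,0],[0.85,0.006,0,-0.0048,0],[0.85,0.009,0,-0.0066,0],[0.85,0.0105,0,-0.0074,0],[0.85,0.0105,0,-0.0074,0]]'
python3 -m inch '[[0.85,0,0.003,0,0],[0.85,0,0.006,0,0],[0.85,0,0.009,0,0],[0.85,0,0.012,0,0],[0.85,0,0.015,0,0]]'
python3 -c "
from h import *
st((-.0185,-.072,.083))"
```

```text
time: 5.77
eef_pos: [0.4611, 0.3033, 0.0878]
tcp_rot: [-0.052, 0.999, 0.0, 0.0]
contact_force: [0.4, -0.3, -3.4]
opening: 0.236
finger_force: 19.6
time: 6.18
eef_pos: [0.4598, 0.3185, 0.0873]
tcp_rot: [-0.052, 0.999, -0.0, -0.0]
contact_force: [0.4, -1.4, -1.6]
opening: 0.235
finger_force: 19.7
t 6.18 box x -0.0308 y -0.0574 z 0.0873 F 0.3 -1.4 -1.6 op 0.235 ff 19.7
 tool y yaw err deg -0.0725570680119203 M z [-0. -0. -1.]
 tool shift [-0.0123 -0.0146  0.0043]
```

```bash
cat > ok.py <<'E'
from h import *
import sys
s=ctrl.get_state(); st(); sys.exit(0 if s["contact_force"][:2]@Y>-5 else 1)
E
python3 -m inch '[[0.85,0,0.002,0,0],[0.85,0,0.004,0,0],[0.85,0,0.006,0,0],[0.85,0,0.008,0,0],[0.85,0,0.0095,0,0]]' && python3 ok.py | head -1
python3 -m inch '[[0.85,0,0.0007,0,0],[0.85,0,0.0014,0,0],[0.85,0,0.002,0,0]]' >/dev/null; python3 ok.py && python3 -m inch '[[0.85,0,0.0007,0,0],[0.85,0,0.0014,0,0],[0.85,0,0.002,0,0]]' >/dev/null && python3 ok.py && python3 -m inch '[[0.85,0,0.0007,0,0],[0.85,0,0.0014,0,0],[0.85,0,0.002,0,0]]' >/dev/null && python3 ok.py && python3 -m inch '[[0.85,0,0.0007,0,0],[0.85,0,0.0014,0,0],[0.85,0,0.002,0,0]]' >/dev/null && python3 ok.py && python3 -m inch '[[0.85,0,0.0007,0,0],[0.85,0,0.0014,0,0],[0.85,0,0.002,0,0]]' >/dev/null && python3 ok.py
```

```text
time: 6.6
eef_pos: [0.4588, 0.3278, 0.0874]
tcp_rot: [-0.052, 0.999, -0.0, -0.0]
contact_force: [0.6, -0.3, -1.2]
opening: 0.238
finger_force: 19.7
t 6.60 box x -0.0309 y -0.0481 z 0.0874 F 0.6 -0.4 -1.2 op 0.238 ff 19.7
t 6.85 box x -0.0309 y -0.0463 z 0.0874 F 0.7 -1.3 -2.0 op 0.237 ff 19.7
 tool y yaw err deg -0.06742458885697022 M z [-0. -0. -1.]
t 7.10 box x -0.0309 y -0.0443 z 0.0874 F 0.8 -0.1 -1.5 op 0.238 ff 19.7
 tool y yaw err deg -0.06097109189790206 M z [-0. -0. -1.]
t 7.35 box x -0.0309 y -0.0422 z 0.0874 F 0.3 -0.7 -1.5 op 0.237 ff 19.7
 tool y yaw err deg -0.06522138108930164 M z [-0. -0. -1.]
t 7.60 box x -0.0309 y -0.0402 z 0.0874 F -0.5 -0.7 -2.7 op 0.235 ff 19.7
 tool y yaw err deg -0.06654730095908512 M z [-0. -0. -1.]
t 7.85 box x -0.0309 y -0.0382 z 0.0874 F 0.6 -1.1 -2.0 op 0.238 ff 19.7
 tool y yaw err deg -0.06565775925232487 M z [-0.  0. -1.]
```

```bash
python3 -m inch '[[0.85,0,0.0007,0,0],[0.85,0,0.0014,0,0],[0.85,0,0.002,0,0]]' >/dev/null; python3 ok.py && python3 -m inch '[[0.85,0,0.0007,0,0],[0.85,0,0.0014,0,0],[0.85,0,0.002,0,0]]' >/dev/null && python3 ok.py && python3 -m inch '[[0.85,0,0.0007,0,0],[0.85,0,0.0014,0,0],[0.85,0,0.002,0,0]]' >/dev/null && python3 ok.py && python3 -m inch '[[0.85,0,0.0007,0,0],[0.85,0,0.0014,0,0],[0.85,0,0.002,0,0]]' >/dev/null && python3 ok.py && python3 -m inch '[[0.85,0,0.0007,0,0],[0.85,0,0.0014,0,0],[0.85,0,0.002,0,0]]' >/dev/null && python3 ok.py && python3 -m inch '[[0.85,0,0.0007,0,0],[0.85,0,0.0014,0,0],[0.85,0,0.002,0,0]]' >/dev/null && python3 ok.py
```

```text
t 8.10 box x -0.0309 y -0.0362 z 0.0874 F 1.2 -1.6 -1.5 op 0.232 ff 19.7
 tool y yaw err deg -0.0654734093996776 M z [-0. -0. -1.]
t 8.35 box x -0.0308 y -0.0359 z 0.0874 F 0.8 -7.5 0.5 op 0.233 ff 20.0
 tool y yaw err deg -0.13145794386534693 M z [-0.    -0.004 -1.   ]
```

Stop felt at 7.5 N with the handle at y≈-36 mm, which puts the tip at about 66 mm, through the staple as expected. I'll ease off and swing the handle over.

```bash
python3 -m inch '[[0.85,0,-0.0012,0,0],[0.85,0.004,-0.0012,-0.0018,0],[0.85,0.0082,-0.0012,-0.003,0],[0.85,0.0125,-0.0012,-0.0039,0],[0.85,0.0168,-0.0012,-0.0045,0]]' | grep force
python3 -m inch '[[0.85,0.0044,0,-0.0002,0],[0.85,0.0087,0,0,0],[0.85,0.013,0,0.0006,0],[0.85,0.0173,0,0.0015,0],[0.85,0.0173,0,0.0015,0]]'|grep force
python3 -m inch '[[0.85,0.0042,0,0.0014,0],[0.85,0.0082,0,0.003,0],[0.85,0.012,0,0.005,0],[0.85,0.0145,0,0.0065,0],[0.85,0.0145,0,0.0065,0]]'|grep force
python3 -c "
from h import *
st((-.0185,-.072,.083))"
```

```text
contact_force: [3.0, -3.5, 0.8]
finger_force: 19.9
contact_force: [1.5, -6.3, 3.2]
finger_force: 20.4
contact_force: [-1.0, -7.5, 7.1]
finger_force: 21.1
t 9.60 box x -0.0792 y -0.0359 z 0.0860 F -1.7 -7.4 7.1 op 0.234 ff 21.1
 tool y yaw err deg -0.11615245970674959 M z [ 0.002 -0.001 -1.   ]
 tool shift [-0.0606 -0.0362  0.0031]
```

```bash
python3 -m inch '[[0.6,0,0,0,0],[0.5,0,0,-0.005,0],[0.5,0,0,-0.02,0],[0.5,0,0,-0.05,0],[0.6,0,0,-0.07,0]]'
python3 - <<'E'
from h import *
st((-.087,-.036,.12)); s=ctrl.read_camera("side");p=ctrl.read_camera("top")
b=cv2.resize(s["pixels"][110:190,175:275,::-1],None,fx=6,fy=6,interpolation=3)
cv2.imwrite("pics/c3.png",b)
k=blob(s,"red",(90,190,170,300)); print(len(k), k.mean(0),k.min(0),k.max(0))
if len(k):
    w=px2w(s,k.mean(0)); print(w, ((w[:2]-O)@X,(w[:2]-O)@Y))
k=blob(p,"red"); print(len(k));
E
```

```text
time: 10.02
eef_pos: [0.4086, 0.3362, 0.1556]
tcp_rot: [-0.052, 0.999, 0.001, -0.0]
contact_force: [-0.2, 0.1, 0.7]
opening: 0.405
finger_force: 0.0
t 10.02 box x -0.0800 y -0.0346 z 0.1556 F -0.2 0.1 0.7 op 0.405 ff 0.0
 tool y yaw err deg -0.07135561217611386 M z [-0.     0.002 -1.   ]
 tool shift [ 0.007  -0.0015  0.0356]
3 [203.33333333 149.66666667] [203 149] [204 150]
[0.41576536 0.32687308 0.10733796] (np.float64(-0.07378825299940078), np.float64(-0.044608371485032376))
0
```

View pics/c3.png

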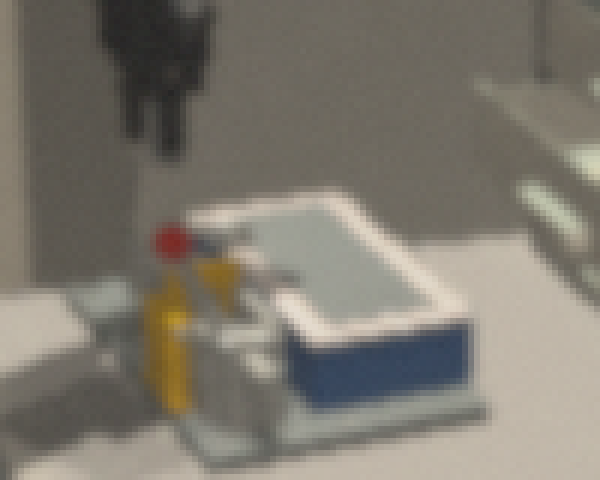

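The knob is at px (203.5,150), leaning about 28° forward over the keeper, and the lid is shut. Next I'll close the fingers and push down on the knob along its arc.

```bash
python3 -m inch '[[1,0.001,-0.001,0,0],[1,0.003,-0.002,0,0],[1,0.003,-0.002,0.01,0],[1,0.003,-0.002,0.025,0],[1,0.003,-0.002,0.037,0]]'
python3 -m inch '[[1,0,0,0,0],[1,0,0,0.003,0],[1,0.001,0,0.007,0],[1,0.004,0,0.011,0],[1,0.006,0,0.014,0]]' |grep force
python3 -c "
from h import *
st((-.0963,-.036,.098))"
```

```text
time: 10.53
eef_pos: [0.405, 0.3324, 0.1142]
tcp_rot: [-0.052, 0.999, -0.001, -0.002]
contact_force: [-0.3, 0.4, -0.4]
opening: 0.004
finger_force: 0.0
contact_force: [-11.4, -7.0, 28.7]
finger_force: 15.7
t 10.95 box x -0.0872 y -0.0370 z 0.1076 F -12.1 -5.8 28.7 op 0.000 ff 15.7
 tool y yaw err deg -0.08681253102210285 M z [ 0.001 -0.    -1.   ]
 tool shift [0.0091 0.0011 0.0096]
```

```bash
python3 -m inch '[[1,0,0,-0.008,0],[1,-0.005,0,-0.025,0],[1,-0.025,0,-0.027,0],[1,-0.046,0.001,-0.027,0],[1,-0.046,0.001,-0.027,0]]'
python3 - <<'E'
from h import *
st((-.046,-.036,.093)); s=ctrl.read_camera("side")
k=blob(s,"red",(90,190,170,300)); print(len(k), k.mean(0))
if len(k):
    w=px2w(s,k.mean(0)); print(w[2], ((w[:2]-O)@X,(w[:2]-O)@Y))
E
```

```text
time: 11.37
eef_pos: [0.4499, 0.3389, 0.1318]
tcp_rot: [-0.051, 0.999, 0.001, 0.003]
contact_force: [0.4, -1.1, 0.3]
opening: 0.001
finger_force: 0.0
t 11.37 box x -0.0386 y -0.0361 z 0.1318 F 0.2 -1.1 0.3 op 0.001 ff 0.0
 tool y yaw err deg 0.0009747161215774014 M z [ 0.005  0.002 -1.   ]
 tool shift [0.0076 0.0001 0.0388]
2 [201.5 150.5]
0.10508151356228412 (np.float64(-0.07999398528371256), np.float64(-0.04382273406012716))
```

```bash
python3 -m inch '[[1,0.004,0,0.01,0],[1,0.006,0,0.022,0],[1,0.006,0,0.032,0],[1,0.006,0,0.038,0],[1,0.006,0,0.038,0]]' |grep force
python3 -m inch '[[1,0.004,0,0,0],[1,0.008,0,0,0],[1,0.012,0,0,0],[1,0.015,0,0,0],[1,0.018,0,0,0]]' |grep force
python3 -c "
from h import *
st((-.0963,-.036,.093))"
```

```text
contact_force: [-0.4, -0.3, -0.4]
finger_force: 0.0
contact_force: [0.8, 0.3, -0.2]
finger_force: 0.0
t 12.25 box x -0.0667 y -0.0363 z 0.0925 F 0.8 0.2 -0.2 op 0.005 ff 0.0
 tool y yaw err deg -0.073852630345276 M z [ 0.001  0.    -1.   ]
 tool shift [ 0.0296  0.0004 -0.0006]
```

```bash
python3 -m inch '[[1,0.0015,0,0,0],[1,0.003,0,0,0],[1,0.0045,0,0,0]]' |grep force
python3 -m inch '[[1,0.0015,0,0,0],[1,0.003,0,0,0],[1,0.0045,0,0,0]]' |grep force
python3 - <<'E'
from h import *
st((-.0963,-.036,.093)); s=ctrl.read_camera("side")
k=blob(s,"red",(90,190,170,300)); print(len(k), k.mean(0))
if len(k):
    w=px2w(s,k.mean(0)); print(w[2], ((w[:2]-O)@X,(w[:2]-O)@Y))
b=cv2.resize(s["pixels"][110:190,175:275,::-1],None,fx=6,fy=6,interpolation=3)
cv2.imwrite("pics/c4.png",b)
E
```

```text
contact_force: [0.7, 0.9, -0.4]
finger_force: 0.0
contact_force: [-0.2, 0.1, -0.2]
finger_force: 0.0
t 12.75 box x -0.0756 y -0.0365 z 0.0919 F -0.2 0.1 -0.2 op -0.006 ff 0.0
 tool y yaw err deg -0.05991068185712756 M z [-0.  0. -1.]
 tool shift [ 0.0207  0.0005 -0.0011]
1 [198. 155.]
0.09151259179713356 (np.float64(-0.09302756009827313), np.float64(-0.0447440429300686))
```

View pics/c4.png

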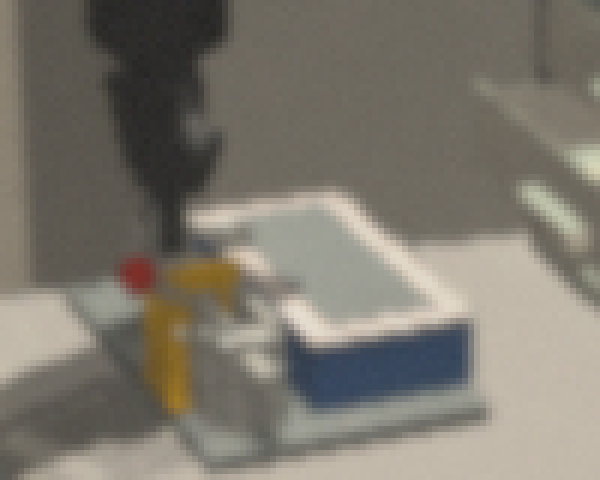

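The knob swung further forward to px (198,155), about 60° over, which matches it resting on the spring ball. Next I'll press it down from above.

```bash
python3 -m inch '[[1,-0.002,0,-0.015,0],[1,0,0,-0.023,0],[1,0.016,0,-0.023,0],[1,0.031,0,-0.023,0],[1,0.031,0,-0.023,0]]' |grep force
python3 -m inch '[[1,0,0,0.006,0],[1,0,0,0.012,0],[1,0,0,0.016,0],[1,0,0,0.02,0]]' |grep force
python3 -c "
from h import *
st((-.108,-.036,.066))"
```

```text
contact_force: [-0.3, -0.4, -0.4]
finger_force: 0.0
contact_force: [0.1, -0.4, 0.2]
finger_force: 0.1
t 13.55 box x -0.1062 y -0.0367 z 0.0940 F 0.0 -0.4 0.2 op 0.004 ff 0.1
 tool y yaw err deg -0.04223895312054804 M z [-0.001 -0.    -1.   ]
 tool shift [0.0017 0.0008 0.028 ]
```

```bash
cat > okz.py <<'E'
from h import *
import sys
s=ctrl.get_state(); st(); sys.exit(0 if s["contact_force"][2]<14 else 1)
E
python3 -m inch '[[1,0.0003,0,0.0015,0],[1,0.0006,0,0.003,0],[1,0.0006,0,0.004,0]]' >/dev/null; python3 okz.py && python3 -m inch '[[1,0.0003,0,0.0015,0],[1,0.0006,0,0.003,0],[1,0.0006,0,0.004,0]]' >/dev/null && python3 okz.py && python3 -m inch '[[1,0.0003,0,0.0015,0],[1,0.0006,0,0.003,0],[1,0.0006,0,0.004,0]]' >/dev/null && python3 okz.py && python3 -m inch '[[1,0,0,0.001,0],[1,0,0,0.002,0],[1,0,0,0.003,0]]' >/dev/null && python3 okz.py && python3 -m inch '[[1,0,0,0.001,0],[1,0,0,0.002,0],[1,0,0,0.003,0]]' >/dev/null && python3 okz.py  && python3 -m inch '[[1,0,0,0.001,0],[1,0,0,0.002,0],[1,0,0,0.003,0]]' >/dev/null && python3 okz.py
```

```text
t 13.80 box x -0.1074 y -0.0367 z 0.0905 F -2.8 0.0 1.5 op -0.000 ff 1.2
 tool y yaw err deg -0.05818423863655475 M z [-0.001 -0.001 -1.   ]
t 14.05 box x -0.1080 y -0.0367 z 0.0868 F -2.8 -0.2 2.5 op -0.005 ff 1.9
 tool y yaw err deg -0.07085807583144721 M z [-0.001 -0.    -1.   ]
t 14.30 box x -0.1102 y -0.0367 z 0.0825 F -8.1 0.8 5.8 op 0.003 ff 4.5
 tool y yaw err deg -0.04841025806065424 M z [-0.005 -0.001 -1.   ]
t 14.55 box x -0.1113 y -0.0366 z 0.0798 F -11.9 0.5 10.7 op -0.003 ff 8.2
 tool y yaw err deg -0.04031681399439968 M z [-0.008 -0.002 -1.   ]
t 14.80 box x -0.1127 y -0.0366 z 0.0766 F -15.0 -0.3 10.4 op -0.001 ff 9.2
 tool y yaw err deg -0.02976284391204942 M z [-0.012 -0.003 -1.   ]
t 15.05 box x -0.1141 y -0.0366 z 0.0728 F -16.4 1.3 9.2 op 0.001 ff 9.2
 tool y yaw err deg -0.015874595168110517 M z [-0.015 -0.003 -1.   ]
```

```bash
python3 -m inch '[[1,0.003,0,-0.01,0],[1,0,0,-0.022,0],[1,-0.004,0,-0.026,0],[1,-0.007,0,-0.026,0],[1,-0.007,0,-0.026,0]]' |grep force
python3 - <<'E'
from h import *
st((-.102,-.036,.085)); s=ctrl.read_camera("side")
k=blob(s,"red",(90,190,170,300)); print(len(k), k.mean(0))
if len(k):
    w=px2w(s,k.mean(0)); print(w[2], ((w[:2]-O)@X,(w[:2]-O)@Y))
b=cv2.resize(s["pixels"][110:190,175:275,::-1],None,fx=6,fy=6,interpolation=3)
cv2.imwrite("pics/c5.png",b)
E
```

```text
contact_force: [0.0, 0.5, -0.8]
finger_force: 0.0
t 15.47 box x -0.0997 y -0.0364 z 0.1005 F 0.1 0.5 -0.8 op 0.000 ff 0.0
 tool y yaw err deg -0.03693899500041198 M z [ 0.003  0.001 -1.   ]
 tool shift [0.0023 0.0004 0.0155]
0 [nan nan]<stdin>:3: RuntimeWarning: Mean of empty slice.
  ret = um.true_divide(
```

View pics/c5.png

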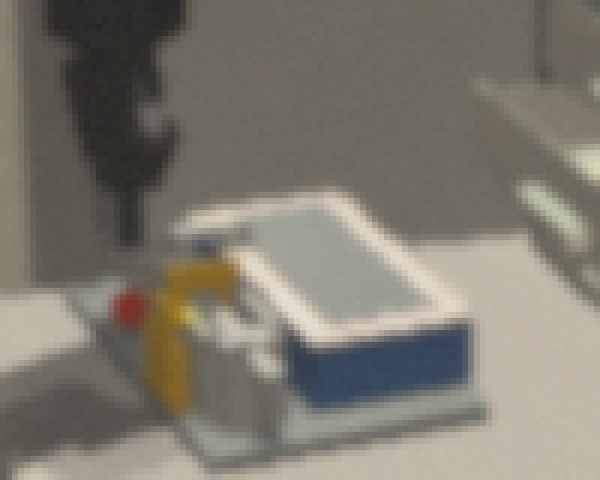

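The knob is now lower, at px (196.5,161), around 65–70 mm high, and the fingers sit above it. I'll press straight down from x≈-102 mm.

```bash
python3 -m inch '[[1,0.002,0,0.006,0],[1,0.002,0,0.012,0],[1,0.002,0,0.018,0],[1,0.002,0,0.018,0]]' >/dev/null; python3 okz.py && python3 -m inch '[[1,0,0,0.001,0],[1,0,0,0.002,0],[1,0,0,0.003,0]]' >/dev/null && python3 okz.py && python3 -m inch '[[1,0,0,0.001,0],[1,0,0,0.002,0],[1,0,0,0.003,0]]' >/dev/null && python3 okz.py && python3 -m inch '[[1,0,0,0.001,0],[1,0,0,0.002,0],[1,0,0,0.003,0]]' >/dev/null && python3 okz.py && python3 -m inch '[[1,0,0,0.001,0],[1,0,0,0.002,0],[1,0,0,0.003,0]]' >/dev/null && python3 okz.py  && python3 -m inch '[[1,0,0,0.001,0],[1,0,0,0.002,0],[1,0,0,0.003,0]]' >/dev/null && python3 okz.py
```

```text
t 15.85 box x -0.1049 y -0.0372 z 0.0795 F -0.3 -0.1 -0.5 op 0.002 ff 0.0
 tool y yaw err deg -0.06701959391823387 M z [-0.004 -0.002 -1.   ]
t 16.10 box x -0.1031 y -0.0365 z 0.0790 F 0.3 -0.3 0.4 op 0.001 ff 0.0
 tool y yaw err deg -0.06774671482803196 M z [ 0.  0. -1.]
t 16.35 box x -0.1033 y -0.0365 z 0.0763 F -1.8 0.5 3.8 op 0.002 ff 1.9
 tool y yaw err deg -0.059586436513733076 M z [-0.  0. -1.]
t 16.60 box x -0.1034 y -0.0364 z 0.0731 F -2.0 0.1 3.1 op 0.001 ff 1.2
 tool y yaw err deg -0.0722426414634123 M z [-0.  0. -1.]
t 16.85 box x -0.1033 y -0.0366 z 0.0697 F -0.6 0.6 1.2 op 0.003 ff 0.6
 tool y yaw err deg -0.06891085998454916 M z [ 0.  0. -1.]
t 17.10 box x -0.1032 y -0.0366 z 0.0667 F 0.6 -0.3 0.9 op -0.004 ff 0.0
 tool y yaw err deg -0.065057442378321 M z [ 0. -0. -1.]
```

Force peaked and then fell, as it would going past the ball. I'll press on to the bottom.

```bash
python3 -m inch '[[1,0,0,0.0007,0],[1,0,0,0.0015,0],[1,0,0,0.0015,0]]' >/dev/null; python3 okz.py && python3 -m inch '[[1,0,0,0.0007,0],[1,0,0,0.0015,0],[1,0,0,0.0015,0]]' >/dev/null && python3 okz.py && python3 -m inch '[[1,0,0,0.0007,0],[1,0,0,0.0015,0],[1,0,0,0.0015,0]]' >/dev/null && python3 okz.py
```

```text
t 17.35 box x -0.1034 y -0.0366 z 0.0651 F -0.5 0.7 -0.1 op -0.001 ff 0.0
 tool y yaw err deg -0.06485661972111956 M z [-0. -0. -1.]
t 17.60 box x -0.1032 y -0.0365 z 0.0641 F -0.3 -0.6 1.8 op -0.001 ff 0.9
 tool y yaw err deg -0.06947618639471465 M z [ 0. -0. -1.]
t 17.85 box x -0.1035 y -0.0363 z 0.0631 F -3.2 0.2 6.3 op -0.002 ff 3.1
 tool y yaw err deg -0.05053116788051959 M z [-0.001  0.    -1.   ]
```

```bash
python3 -m inch '[[1,0,0,0.0006,0],[1,0,0,0.001,0]]' |grep -A0 -E "force|pos"
python3 -m inch '[[1,0,0,-0.03,0],[1,0,0,-0.06,0],[1,0,0,-0.1,0],[1,0,0.04,-0.11,0],[1,0,0.08,-0.11,0]]' |grep pos
python3 -m inch '[[1,0,0.04,0,0],[1,0,0.08,0,0],[1,0,0.12,0,0],[1,0,0.16,0,0],[1,0,0.16,0,0]]' |grep pos
python3 - <<'E'
from h import *
s=ctrl.read_camera("side");p=ctrl.read_camera("top"); st()
k=blob(p,"red"); print(len(k)); w=plane(p,k.mean(0),.054)[:2]-O; print(k.mean(0),w@X,w@Y,px2w(p,k.mean(0)))
for q in ("bolt_knob","bolt_tip"):
  for pp in (p,s): print(q,[(np.round(d["at"],1),round(d["score"],2)) for d in ctrl.tip_of(q,pp)[:1]])
a=cv2.resize(p["pixels"][150:250,100:230,::-1],None,fx=3,fy=3,interpolation=3); b=cv2.resize(s["pixels"][110:210,175:305,::-1],None,fx=3,fy=3,interpolation=3)
cv2.imwrite("pics/c6.png",np.hstack([a,b]))
E
```

```text
eef_pos: [0.385, 0.3321, 0.0625]
--
contact_force: [-5.0, -1.8, 10.1]
--
finger_force: 4.8
eef_pos: [0.3803, 0.4132, 0.1774]
eef_pos: [0.3591, 0.576, 0.17]
t 18.95 box x -0.1043 y 0.2045 z 0.1701 F -0.3 0.4 -0.9 op 0.001 ff 0.0
 tool y yaw err deg -0.19733143139199338 M z [-0.001 -0.001 -1.   ]
38
[177.94736842 235.94736842] -0.10007731424721926 -0.036048984097252934 [0.38768079 0.33051769 0.06469654]
bolt_knob [(array([178.4, 234.8]), 0.69)]
bolt_knob [(array([199.1, 165.1]), 0.59)]
bolt_tip [(array([139.6, 222. ]), 0.68)]
bolt_tip [(array([202.1, 148.4]), 0.6)]
```

View pics/c6.png

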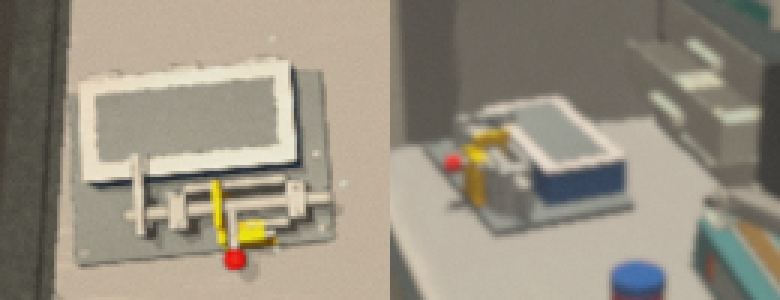

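The top view shows the lid shut, the bolt tip past the staple at px (140,222), and the knob down in front of the bolt at px (178,236). The knob's centre works out at about 54 mm above the table, as required. The robot is clear, so I'll hand in.

```bash
python3 -c "
from plant import ctrl
print(ctrl.sign_off())"
```

```text
the job is handed in; nothing more can be done
None
```

Job handed in at about 19 s: the lid is shut, the bolt is through the staple and up against the stop (felt at 7.5 N), and the handle is past the spring ball and fully down with its knob about 54 mm above the table; an early push down on the knob reached 28.7 N before I backed off, and I did not re-check the jar and pen at the end, though the arm never went near them.

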